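# Fetch the clip tin from under the desk stand with the reacher

### The arm

A 6-joint arm with a two-finger parallel gripper is mounted at the origin on the work surface. World frame = base frame: x ahead of the robot, y to its left, z up, the work surface at z = 0. Lengths are in mm, angles in rad, forces in N, time in s.
With the tool pointing down it reaches from about 275 to 750 mm from the base axis. Payload 10.2 kg.
Tool frame: the origin (TCP) lies at the very end of the fingers, on their centre line; the grasp point (between the pads) lies 19 mm behind it; z points along the fingers, y is the direction in which the jaws open and shut (so a half turn about z gives the same grasp; the last joint's range is limited). The gripper opens to 85 mm and grips with 20 to 120 N. Pads are 22 mm wide; open, the fingers measure 114 mm over their backs; the gripper's body (76 mm by 85 mm) begins 54 mm behind the grasp point. The pads swing forward as they close: fully open they stand 13 mm farther back than shut.
Start: joints at [-1.445, 0.313, 1.498, -0, 1.331, -0.223], TCP at [179.417, -493.397, 231.294] pointing down, gripper open.
Joint ranges: [-2.94, 2.94], [-0.97, 2.17], [0.19, 2.56], [-1.23, 4.37], [0.02, 3.11], [-2.88, 2.88]. Speed limits (rad/s): [2.39, 2.39, 3.01, 3.14, 3.14, 3.14].

### API

Orientations are given as a unit quaternion [w, x, y, z].
In Python, from rig import * gives the robot as it stands. The module is installed in compiled form; this text tells all that it offers.
- The arm moves only by the shell command python3 -m crank 'ROWS' [FORCE]. ROWS is a JSON object of lists of equal length, an entry for each row: "dp": the shift along the world's x, y, z in cm, a list of three; "delta_rot": the turn, a rotation vector about the world's x, y, z in degrees, a list of three; "claw": the closure in counts, from 0 (fully open) to 255 (shut). A call has 1 to 10 rows; each row shifts and turns the commanded pose from where the row before left it; what a row does not reach is not made up. A row lasts 1/10 s, in which the tool goes at most 50 mm and 8.59 degrees, less where a joint would pass 70% of its speed; a pose out of reach is approached as far as the arm can. A call is refused whole if a number of a shift passes 5 or a number of a turn 8.59, either way. A call with a gripper value outside its range is refused whole. The fingers move at their own pace and stop on an object; FORCE is the grip in N (left out, the last holds). Time passes only in rows, so rows that do not move let the fingers close. It gives the time, the measured TCP pose, the force and the opening at its end, in the units of the state.
- sense(): the state, without advancing time (a new reading comes with each control period).
- capture(name): name is "scene" or "side" or "wrist"; returns (picture, depth): 480x640x3 uint8, red, green, blue; 480x640 float32, mm along the optical axis (not along the pixel's ray), 0 where there is no reading.
- camera_model(name): a dict with "fx", "fy", "cx", "cy" (pixels), "cam_to_world" (4x4, takes a point from camera to world coordinates); the wrist camera has in their place "T_tool_cam" (4x4, takes a point from camera to tool coordinates, whose origin is the TCP and whose axes are the flange's). Camera axes: x right, y up, looking along -z (the intrinsics and any distortion apply to the point x, -y, -z); pixel columns grow to the right and rows downward; lengths in mm; the calibration is good to about 2 mm. A picture is of the moment at which its call begins: read the wrist's pose just before it. camera_model takes no time and is no camera call.
- finish_job(): hands the job in, once; it reports no verdict.
Trained networks look in the newest picture that a camera, given by its name, has taken for a name from the list of things; names that differ only in an ending like _2 or _b are one class to them, and where a whole thing is asked for, a point or a joint stands for the part that bears it (a point fixed in the world has none). Each returns a list of dicts, best first, with "p" (0 to 1); they miss things now and then, are a little off and sometimes report something else, mostly with a low value. They report only what shows in the picture. A call takes as long as a camera call. They do not tell look-alikes from the thing itself.
- boxes_of(camera, target): "centre" ([column, row] in pixels, amid what is visible of it).
- masks_of(camera, target): "region" (480x640 bool, what is visible of it) and "centre" ([column, row] in pixels, amid what is visible of it).
- pinpoint(camera, target): "centre" ([column, row] in pixels: a listed point, or the origin of a listed thing).
The state is a dict: "time_s": time; "joints": joint angles; "dq": joint speeds; "tau": joint torques, N m; "eef_pos": TCP position; "ee_rot": TCP orientation; "force": force on the tool from outside, world axes, zero at the start; "wrist_torque": the same for the moment, N m; "grip_width": opening from 0.0 (shut) to 1.0 (fully open).
Only numpy, scipy, OpenCV 4.12 (cv2) and the standard library are available. Lean on these libraries where they do the work, as an engineer would, in place of code of your own. Each camera call takes 0.05 s, during which the arm holds its last target.

### The job

The round clip tin has slid under the low wire stand on the desk. Pick up the hand reacher by its grip, put its open jaws around the tin under the stand, squeeze the trigger to close them on it, and draw the tin, gripped in the jaws, out of the open front onto the bare desk, well clear of the stand. Then let go, leaving tin and reacher lying on the desk; do not touch the tin with the fingers and leave the staple box beside it where it is.

Things in the scene. Friction and masses are not known exactly. Their poses are not given: they have to be found in the camera images.
- reacher: Hand reacher lying flat on the desk, black, 320 mm, 0.21 kg. Origin on its underside below mid-grip; x along the shaft to the jaws, y from handle to trigger. The grip, squeezed across y, is two upright bars 5 to 38 mm high: black handle bar (y -27 to -13, x +-60 mm) and grey trigger bar (y 13 to 27, x +-42 mm), 54 mm over both at rest. Held by a 2 to 5 mm squeeze it slides on the desk.
- trigger (a joint): How far the trigger bar is squeezed towards the handle bar: 0 at rest (jaws open), stop at 0.018 m. Sprung: 5 N to start, 10 N at the stop; it springs back when let go. Each jaw closes 1.2 mm per mm of squeeze; at about 0.012 they are parallel and touch the tin's sides. A squeeze of 20 to 50 N grips the tin well.
- tin: The round clip tin: a plain aluminium cylinder, 38 mm in diameter, 32 mm high, upright, 60 g. Origin in the middle of its underside, z up. It stands under the stand, about 55 mm in from the front edge, to the left or to the right of the middle.
- staple_box: Rectangular cardboard box of staples, 44 x 34 x 30 mm, standing beside the tin under the stand, about 110 mm from it. Origin in the middle of its underside. To be left alone.
- stand: Low fixed stand, 280 x 180 mm (x, y), steel-wire top (solid at the rear), underside 60 mm above the desk, 8 mm thick, on four 14 mm steel posts at x +-130, y +-80 mm; steel sheet across its back (y = 80 mm), memo block before it; a grey sorter with papers on its rear half, 150 mm high. Origin on the desk below its middle. The open front edge, y = -90 mm, faces -y, where the reacher lies.
- jaws (a point): Point midway between the two upright rubber jaw pads, 240 mm ahead (+x) of the reacher's origin, 18 mm high; axes as the reacher's. Pads 42 mm long along x, 5 to 31 mm high. Open, they are 68 mm apart here and 78 mm at the tips, 20 mm farther on (90 mm over the outsides); the throat is free back to 50 mm behind this point.
Not all that is in view belongs to the job. What is shaped like the tin but orange or pink is not meant.

How it is judged:
By the outcome, as a careful person would: the job done as asked, in the order asked, and still so for the second after the job is handed in, with the robot touching nothing.
It also fails if it takes over 42 s, if anything falls off the work surface, if the arm or the gripper's body presses on something with over 40 N, if the wrist force passes 120 N, or if a joint passes its speed limit or range.

## Working session

There is one attempt and no reset: what is moved stays moved. The work goes in short steps, Python scripts to look and compute and a shell command to move; the robot and the scene stay as the last step left them, time stands still between calls to the robot, and variables do not carry over. Pictures are saved under pics/ and viewed, and the job is handed in when it is done.

```bash
mkdir -p pics
cat > h.py <<'E'
from rig import *
import numpy as np, cv2
def save(n,f):
    p,d=capture(n); cv2.imwrite('pics/'+f+'.png',cv2.cvtColor(p,cv2.COLOR_RGB2BGR)); np.save('pics/'+f+'.npy',d); return p,d
def ray(n,u,v,z):
    m=camera_model(n); T=np.array(m['cam_to_world'])
    d=T[:3,:3]@np.array([(u-m['cx'])/m['fx'],-(v-m['cy'])/m['fy'],-1]); o=T[:3,3]
    return o+d*(z-o[2])/d[2]
def pt(n,u,v,depth):
    m=camera_model(n); T=np.array(m['cam_to_world'])
    return T[:3,3]+T[:3,:3]@(depth*np.array([(u-m['cx'])/m['fx'],-(v-m['cy'])/m['fy'],-1]))
E
python3 - <<'E'
from h import *
print({k:v for k,v in sense().items()})
for n in ['scene','side']:
    save(n,n+'1')
    print(n,camera_model(n))
    for t in ['tin','staple_box','reacher','jaws','stand']:
        print(t,[(np.round(r['centre']),round(r['p'],2)) for r in pinpoint(n,t)])
E
```

```text
{'time_s': 0.0, 'joints': array([-1.44537613e+00,  3.13448852e-01,  1.49847332e+00,  3.53344558e-05,
        1.33101533e+00, -2.23411180e-01]), 'dq': array([-1.21603851e-03, -5.12570543e-05,  1.95940994e-04, -1.89338044e-03,
        2.02460987e-04,  1.05143911e-03]), 'tau': array([-1.05262712e-03, -4.12266040e+01, -2.59744942e+01, -2.77048666e-04,
        4.00652571e-03,  9.53690119e-06]), 'eef_pos': array([ 179.40142057, -493.10646352,  230.72203271]), 'ee_rot': array([-6.70773461e-04,  9.84828612e-01,  1.73528535e-01,  5.00707599e-05]), 'force': array([0.08388856, 0.32356014, 0.69121119]), 'wrist_torque': array([ 0.00389892,  0.01180298, -0.0510112 ]), 'grip_width': 1.0026801040692945}
scene {'fx': 545.2577051149012, 'fy': 545.2577051149012, 'cx': 311.9974652260675, 'cy': 242.49113908030552, 'cam_to_world': array([[ 5.14027781e-01, -7.15088669e-01,  4.73733718e-01,
         9.09181012e+02],
       [ 8.57687091e-01,  4.20638887e-01, -2.95695420e-01,
        -2.30205417e+02],
       [ 1.21776203e-02,  5.58310955e-01,  8.29542394e-01,
         7.52768866e+02],
       [ 0.00000000e+00,
[... 312 characters left out ...]
'fx': 529.0254315226938, 'fy': 529.0254315226938, 'cx': 311.7481203194564, 'cy': 237.41128003339526, 'cam_to_world': array([[-6.13342678e-01, -5.39964867e-01,  5.76410186e-01,
         1.10399018e+03],
       [ 7.89789328e-01, -4.25401807e-01,  4.41889261e-01,
         4.89332738e+02],
       [ 6.60125852e-03,  7.26272156e-01,  6.87375573e-01,
         7.50711856e+02],
       [ 0.00000000e+00,  0.00000000e+00,  0.00000000e+00,
         1.00000000e+00]])}
tin [(array([409., 294.]), 0.91), (array([388., 228.]), 0.89), (array([463., 269.]), 0.38)]
staple_box [(array([375., 339.]), 0.94)]
reacher [(array([225., 202.]), 0.87)]
jaws [(array([280., 256.]), 0.97)]
stand [(array([406., 326.]), 0.75)]
```

View pics/scene1.png

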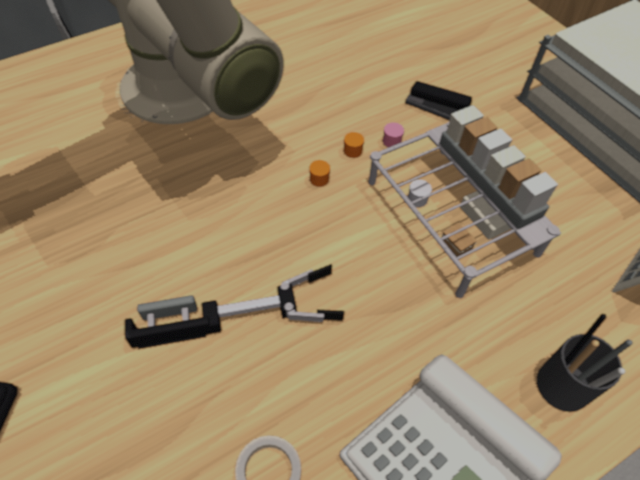

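View pics/side1.png

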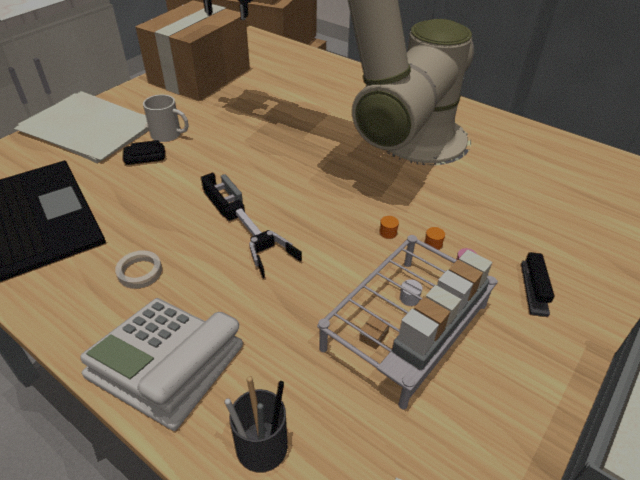

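Candidates for the tin: the silver cylinder under the stand at scene (419,193), side (410,293). The look-alikes are orange at scene (320,173) and (354,145), and pink at (393,134). The staple box is brown, at scene (458,241), side (375,333). The silver one under the stand fits the description, so I'll crop on it and measure.

Run:
```python
from h import *
S=cv2.imread('pics/scene1.png');D=cv2.imread('pics/side1.png')
a=cv2.resize(S[120:300,350:570],None,fx=3,fy=3)[:540,:]
b=cv2.resize(D[170:285,190:310],None,fx=3.3,fy=3.3)
cv2.imwrite('pics/c1.png',a);
c=cv2.resize(S[255:355,115:350],None,fx=3.3,fy=3.3); cv2.imwrite('pics/c2.png',c)
cv2.imwrite('pics/c3.png',cv2.resize(D[230:410,310:510],None,fx=3.3,fy=3.3)); 
m={}
for n in ['scene','side']:
    d=np.load(f'pics/{n}1.npy')
    for t in ['tin','staple_box','reacher','stand']:
        for r in masks_of(n,t)[:3]:
            k=r['region']; v,u=np.nonzero(k&(d>0)); P=np.array([pt(n,x,y,d[y,x]) for x,y in zip(u,v)])
            print(n,t,round(r['p'],2),np.round(r['centre']),k.sum(),'med',np.round(np.median(P,0)),'lo',np.round(np.percentile(P,3,axis=0)),'hi',np.round(np.percentile(P,97,axis=0)))
print('reach origin',ray('scene',173,324,0),ray('side',225,202,0),'jaw',ray('side',280,256,18))
print('tin',ray('scene',419,199,0),ray('side',409,294,0),'box',ray('scene',455,246,0),ray('side',375,339,0))
print('stand',ray('scene',451,218,0),ray('side',406,326,0))
```

```text
scene tin 0.92 [318. 173.] 483 med [373. 115.  29.] lo [350. 102.  -0.] hi [384. 133.  32.]
scene tin 0.78 [393. 133.] 460 med [360. 283.  28.] lo [333. 269.  -2.] hi [374. 325.  33.]
scene tin 0.67 [352. 143.] 458 med [345. 205.  28.] lo [324. 192.   1.] hi [357. 225.  32.]
scene staple_box 0.87 [458. 242.] 722 med [611. 233.  28.] lo [586. 206.   6.] hi [628. 256.  65.]Traceback (most recent call last):
  File "<stdin>", line 13, in <module>
  File "h.py", line 10, in pt
    m=camera_model(n); T=np.array(m['cam_to_world'])
ValueError: time passes only in moves, steps and waits
```

View pics/c1.png

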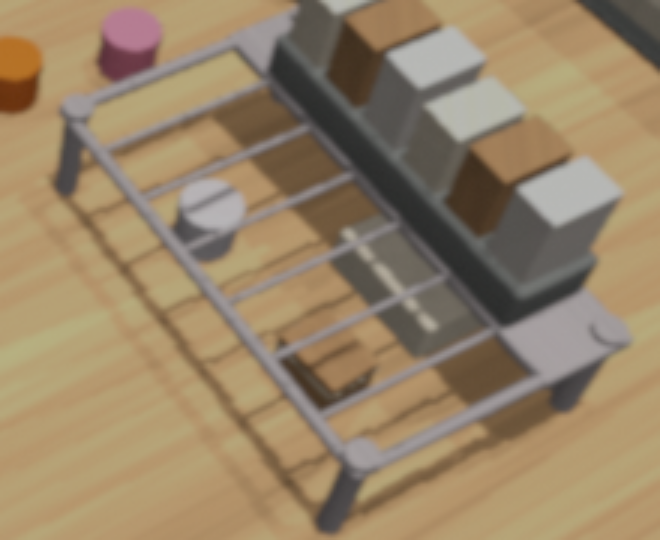

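View pics/c2.png

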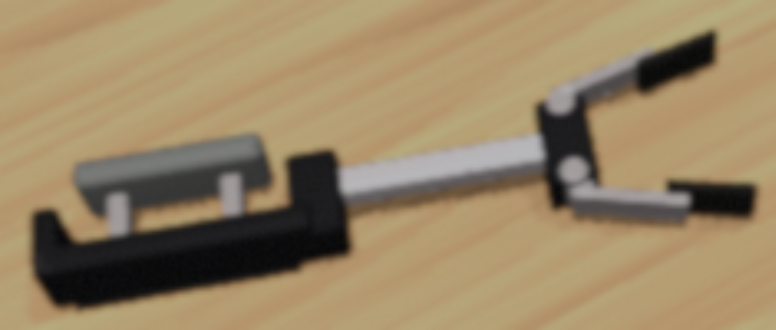

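View pics/c3.png

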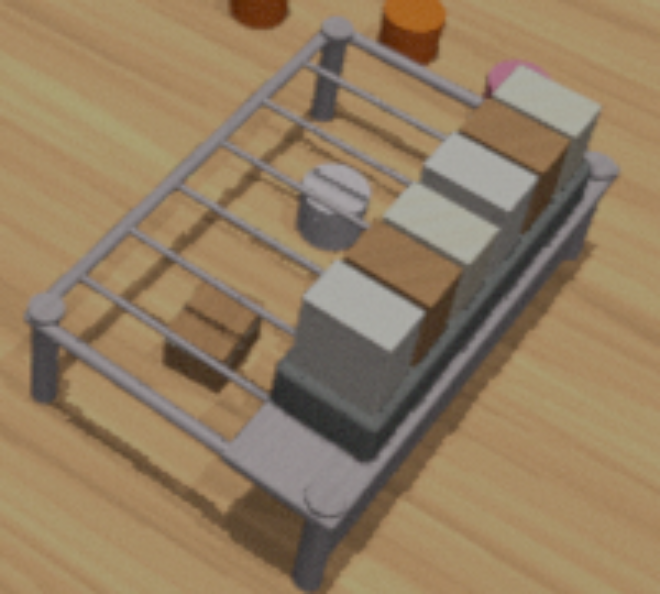

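The crop confirms it: a plain silver cylinder under the wires, with the brown box to its right. Next are the coordinates; I'm caching the camera models so they're read only once.

```bash
cat > h.py <<'E'
from rig import *
import numpy as np, cv2, os, pickle
if os.path.exists('cm.pkl'): CM=pickle.load(open('cm.pkl','rb'))
else:
    CM={n:camera_model(n) for n in ['scene','side','wrist']}; pickle.dump(CM,open('cm.pkl','wb'))
def save(n,f):
    p,d=capture(n); cv2.imwrite('pics/'+f+'.png',cv2.cvtColor(p,cv2.COLOR_RGB2BGR)); np.save('pics/'+f+'.npy',d); return p,d
def toolT():
    s=sense(); w,x,y,z=s['ee_rot']
    from scipy.spatial.transform import Rotation as R
    T=np.eye(4);T[:3,:3]=R.from_quat([x,y,z,w]).as_matrix();T[:3,3]=s['eef_pos'];return T
def cw(n,T=None):
    m=CM[n]; return m,(np.array(m['cam_to_world']) if n!='wrist' else T@np.array(m['T_tool_cam']))
def ray(n,u,v,z,T=None):
    m,T=cw(n,T)
    d=T[:3,:3]@np.array([(u-m['cx'])/m['fx'],-(v-m['cy'])/m['fy'],-1]); o=T[:3,3]
    return np.round(o+d*(z-o[2])/d[2],1)
def pts(n,k,d,T=None):
    m,T=cw(n,T); v,u=np.nonzero(k&(d>0)); q=d[v,u]
    return (T[:3,:3]@(q*np.array([(u-m['cx'])/m['fx'],-(v-m['cy'])/m['fy'],-np.ones(len(u))]))).T+T[:3,3]
E
python3 - <<'E'
from h import *
print(sense()['time_s'], CM['wrist'])
for n in ['scene','side']:
    d=np.load(f'pics/{n}1.npy')
    # silver tin: top points in small window
    k=np.zeros((480,640),bool)
    if n=='scene': k[178:206,408:432]=1
    else: k[280:306,398:424]=1
    P=pts(n,k,d); 
    q=P[(P[:,2]>26)&(P[:,2]<38)]; print(n,'tin top',len(q),np.round(np.median(q,0)),np.round(np.percentile(q,[5,95],axis=0)))
    P=pts(n,np.ones_like(k),d)
    # handle/black bar etc: points with z 20..45 near reacher
    for nm,m in [('reach',(P[:,0]>380)&(P[:,0]<800)&(P[:,1]<60)&(P[:,1]>-330)&(P[:,2]>10)&(P[:,2]<60))]:
        q=P[m]; print(nm,len(q)); np.save(f'pics/r_{n}.npy',q)
print('reach origin',ray('scene',173,324,0),ray('side',225,202,0),'jaw',ray('side',280,256,18))
print('tin',ray('scene',419,199,0),ray('side',409,294,0),'box',ray('scene',455,246,0),ray('side',375,339,0))
print('stand',ray('scene',451,218,0),ray('side',406,326,0))
print('posts top scene', ray('scene',376,156,68),ray('scene',470,270,68),ray('scene',553,231,68))
print('posts top side', ray('side',411,241,68),ray('side',324,322,68),ray('side',491,281,68),ray('side',408,380,68))
E
```

```text
0.75 {'fx': 415.5010389050027, 'fy': 415.5010389050027, 'cx': 318.7089710293514, 'cy': 239.372343956962, 'T_tool_cam': array([[ 1.22391311e-03,  9.58133109e-01,  2.86320532e-01,
         7.25588447e+01],
       [ 9.99998546e-01, -1.51263774e-03,  7.87219038e-04,
        -1.23249402e-01],
       [ 1.18735987e-03,  2.86319153e-01, -9.58133567e-01,
        -1.42068156e+02],
       [ 0.00000000e+00,  0.00000000e+00,  0.00000000e+00,
         1.00000000e+00]])}
scene tin top 301 [493. 245.  30.] [[478. 229.  28.]
 [508. 260.  33.]]
reach 8289
side tin top 253 [493. 249.  32.] [[479. 233.  28.]
 [511. 264.  34.]]
reach 3578
reach origin [ 500.1 -218.6    0. ] [ 503.3 -214.5    0. ] jaw [569.2   2.1  18. ]
tin [495.7 248.4  -0. ] [483.4 242.5   0. ] box [605.9 239.6   0. ] [607.7 247.8   0. ]
stand [557.1 270.7   0. ] [550.8 275.6  -0. ]
posts top scene [421.4 198.6  68. ] [677.7 189.1  68. ] [688.7 346.   68. ]
posts top side [424.5 202.   68. ] [675.4 187.2  68. ] [426.1 361.7  68. ] [684.1 347.3  68. ]
```

Run:
```python
from h import *
im=np.full((600,800,3),255,np.uint8)
for n,c in [('scene',(0,0,255)),('side',(255,0,0))]:
    q=np.load(f'pics/r_{n}.npy'); q=q[(q[:,2]>15)&(q[:,2]<50)]
    for p in q:
        u=int((p[0]-400)*2.2);v=int(570-(p[1]+280)*1.7)
        if 0<=u<800 and 0<=v<600: cv2.circle(im,(u,v),1,c if p[2]>30 else tuple(int(x*.5) for x in c),-1)
cv2.imwrite('pics/top.png',im)
```

```text
(no output)
```

View pics/top.png

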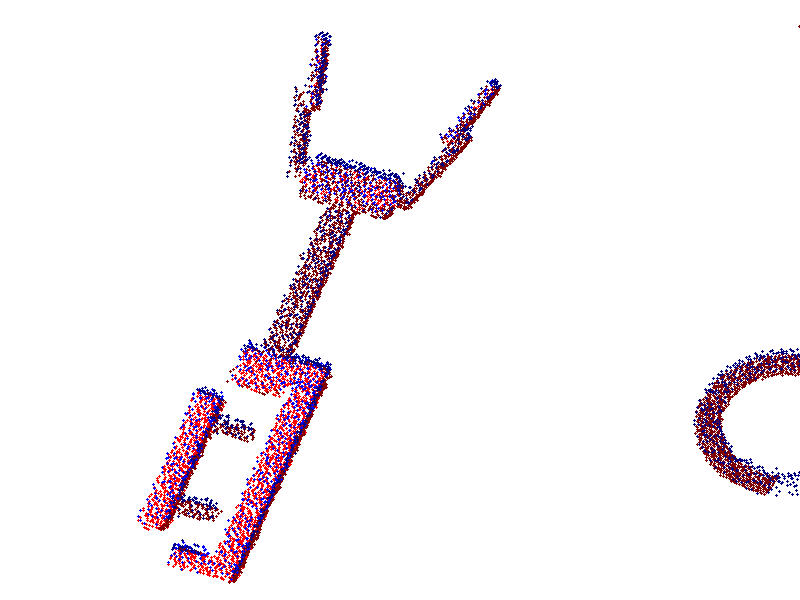

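Run:
```python
from h import *
from scipy.optimize import minimize
q=np.vstack([np.load(f'pics/r_{n}.npy') for n in ['scene','side']])
q=q[(q[:,2]>31)&(q[:,2]<45)&(q[:,0]<580)&(q[:,1]<-130)][:,:2]
def loc(p):
    c,s=np.cos(p[2]),np.sin(p[2]); d=q-p[:2]; return d[:,0]*c+d[:,1]*s,-d[:,0]*s+d[:,1]*c
def rectd(x,y,x0,x1,y0,y1): return np.hypot(np.maximum(0,np.maximum(x0-x,x-x1)),np.maximum(0,np.maximum(y0-y,y-y1)))
def cost(p):
    x,y=loc(p); m=abs(x)<46
    # trigger: fit centre lines and ends
    dh=abs(abs(y)-20); dh=np.where(abs(x)<44,np.minimum(dh,15),0)
    return (np.minimum(dh,15)**2).mean()
best=min((minimize(cost,[502+a,-216+b,np.radians(t)],method='Nelder-Mead',options=dict(maxiter=2000)) for a in(-5,5) for b in (-5,5) for t in (63,68,73)),key=lambda r:r.fun)
p=best.x; x,y=loc(p); print(best.fun,p[:2],np.degrees(p[2]))
t=(y>8)&(y<32)&(abs(x)<52); h=(y<-8)&(y>-32)
print('trig x',np.percentile(x[t],[1,99]),'y',np.percentile(y[t],[2,50,98]),'hand x',np.percentile(x[h],[1,99]),'y',np.percentile(y[h],[2,50,98]))
q0=q
q=np.vstack([np.load(f'pics/r_{n}.npy') for n in ['scene','side']]); q=q[(q[:,2]>12)&(q[:,2]<45)&(q[:,0]<700)][:,:2]
x,y=loc(p)
print('shaft', [np.round(np.median(y[(x>a)&(x<a+20)&(abs(y)<15)]),1) for a in (80,100,120,140)])
m=x>245; print('tips x',np.percentile(x[m&(y>0)&(y<70)],98),np.percentile(x[m&(y<0)&(y>-70)],98),np.median(y[m&(y>0)&(y<70)]),np.median(y[m&(y<0)&(y>-70)]))
```

```text
11.053659766946595 [ 504.22166612 -216.98184089] 70.77354752772122
trig x [-46.53021031  49.05935415] y [11.79065611 19.33827457 27.91313037] hand x [-64.61852764  66.05975091] y [-25.79735192 -19.95136102  -9.4556953 ]
shaft [np.float64(-1.9), np.float64(-2.0), np.float64(-1.7), np.float64(-1.3)]
tips x 252.8276972176507 251.76044051641088 40.56475761815016 -41.314770573734314
```

Reacher found at about (504.5, -216) with heading 70.8°. The tin is at (493, 247), and the stand is centred at (554, 274) and turned about -3°. I'm moving over the grip now.

```bash
python3 -m crank '{"dp":[[3.25,2.77,-1],[3.25,2.77,-1],[3.25,2.77,-1],[3.25,2.77,-1],[3.25,2.77,-1],[3.25,2.77,-1],[3.25,2.77,-1],[3.25,2.77,-1],[3.25,2.77,-1],[3.25,2.77,-1]],"delta_rot":[[0,0,5.08],[0,0,5.08],[0,0,5.08],[0,0,5.08],[0,0,5.08],[0,0,5.08],[0,0,5.08],[0,0,5.08],[0,0,5.08],[0,0,5.08]],"claw":[0,0,0,0,0,0,0,0,0,0]}' 20
python3 -m crank '{"dp":[[0,0,0],[0,0,0]],"delta_rot":[[0,0,0],[0,0,0]],"claw":[0,0]}'
python3 - <<'E'
from h import *
from scipy.spatial.transform import Rotation as R
T=toolT(); print(np.round(T,3)); p,d=save('wrist','w1'); np.save('pics/T1.npy',T)
P=pts('wrist',np.ones((480,640),bool),d,T); q=P[(P[:,2]>10)&(P[:,2]<50)]
np.save('pics/w1p.npy',q); print(sense()['joints'])
E
```

```text
time_s: 1.75
eef_pos: [505.7, -215.0, 131.0]
ee_rot: [0.0, 0.814, 0.581, 0.0]
force: [-1.7, -1.3, 0.1]
grip_width: 1.003
time_s: 1.95
eef_pos: [504.6, -215.9, 131.0]
ee_rot: [-0.0, 0.815, 0.58, -0.0]
force: [-0.8, -0.5, 0.4]
grip_width: 1.002
[[ 3.28000e-01  9.45000e-01 -1.00000e-03  5.04641e+02]
 [ 9.45000e-01 -3.28000e-01  0.00000e+00 -2.15878e+02]
 [-0.00000e+00 -1.00000e-03 -1.00000e+00  1.31018e+02]
 [ 0.00000e+00  0.00000e+00  0.00000e+00  1.00000e+00]]
[-6.19186968e-01  4.60928272e-01  1.55905201e+00 -2.26733973e-04
  1.12162342e+00 -2.83341406e-01]
```

View pics/w1.png

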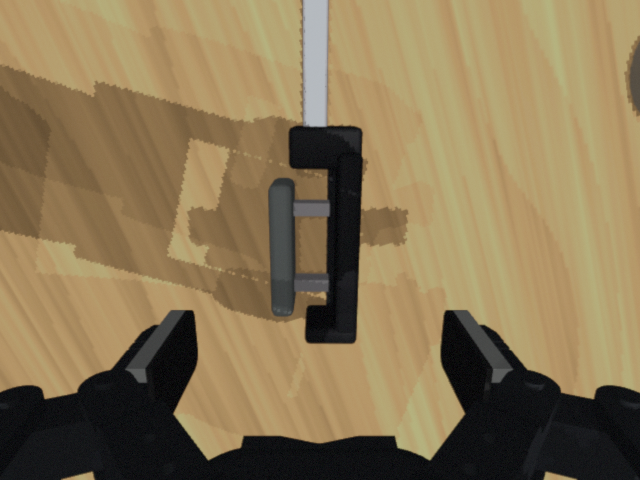

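The wrist view shows the grip between the fingers and aligned with them: trigger at column 281, handle at 347, shaft at 315. I'll measure its centre precisely.

Run:
```python
from h import *
q=np.load('pics/w1p.npy'); T=np.load('pics/T1.npy')
L=(q-T[:3,3])@T[:3,:3]   # tool coords; x fwd (reacher x), y=-reacher y
x=L[:,0];y=-L[:,1];z=q[:,2]
k=z>30
t=k&(y>5)&(y<35)&(abs(x)<38); h=k&(y<-5)&(y>-35)&(abs(x)<38)
print('trig y',np.percentile(y[t],[2,50,98]),'hand y',np.percentile(y[h],[2,50,98]), 'ztop',np.percentile(z[t],95),np.percentile(z[h],95))
tt=k&(y>10)&(y<30)&(abs(x)<60);print('trig x',np.percentile(x[tt],[1,99]))
for nm,m in (('t',t),('h',h)): print(nm,np.polyfit(x[m],y[m],1))
s=(x>80)&(x<130)&(abs(y)<15); print('shaft',np.polyfit(x[s],y[s],1))
```

```text
trig y [16.28872001 22.66950226 29.80020449] hand y [-23.45550361 -16.48898884  -9.90796281] ztop 39.445781883454146 40.46999916752007
trig x [-46.0430419   58.57620387]
t [-4.08921757e-03  2.27337702e+01]
h [-5.81529190e-03 -1.65108247e+01]
shaft [1.93248054e-03 2.44498238e+00]
```

```bash
python3 -m crank '{"dp":[[-0.1,0,-2],[0,0,-3],[0,0,-3],[0,0,-3],[0,0,-1.2],[0,0,-0.5],[0,0,0],[0,0,0],[0,0,0],[0,0,0]],"delta_rot":[[0,0,0],[0,0,0],[0,0,0],[0,0,0],[0,0,0],[0,0,0],[0,0,0],[0,0,0],[0,0,0],[0,0,0]],"claw":[0,0,0,0,40,80,80,80,80,80]}' 20
python3 -m crank '{"dp":[[0,0,0],[0,0,0],[0,0,0]],"delta_rot":[[0,0,0],[0,0,0],[0,0,0]],"claw":[96,96,96]}' 20
```

```text
time_s: 3.0
eef_pos: [503.8, -216.6, 5.1]
ee_rot: [0.001, 0.815, 0.579, 0.0]
force: [0.1, -0.5, 0.7]
grip_width: 0.686
time_s: 3.3
eef_pos: [503.8, -216.6, 5.0]
ee_rot: [0.001, 0.815, 0.579, 0.0]
force: [-0.6, 1.7, 4.7]
grip_width: 0.625
```

```bash
python3 -m crank '{"dp":[[0,0,-0.1],[0,0,0],[0,0,0],[0,0,0]],"delta_rot":[[0,0,0],[0,0,0],[0,0,0],[0,0,0]],"claw":[105,105,105,105]}' 20
python3 - <<'E'
from h import *
save('scene','s2'); save('side','d2');T=toolT();save('wrist','w2');print(sense()['time_s'],sense()['force'])
a=cv2.imread('pics/s2.png')[220:400,100:400]
cv2.imwrite('pics/s2c.png',cv2.resize(a,None,fx=2.5,fy=2.5))
E
```

```text
time_s: 3.7
eef_pos: [505.1, -217.2, 4.8]
ee_rot: [0.002, 0.815, 0.579, 0.001]
force: [2.1, 0.1, 7.7]
grip_width: 0.591
3.85 [2.83805548 0.35823902 8.91743293]
```

View pics/s2c.png

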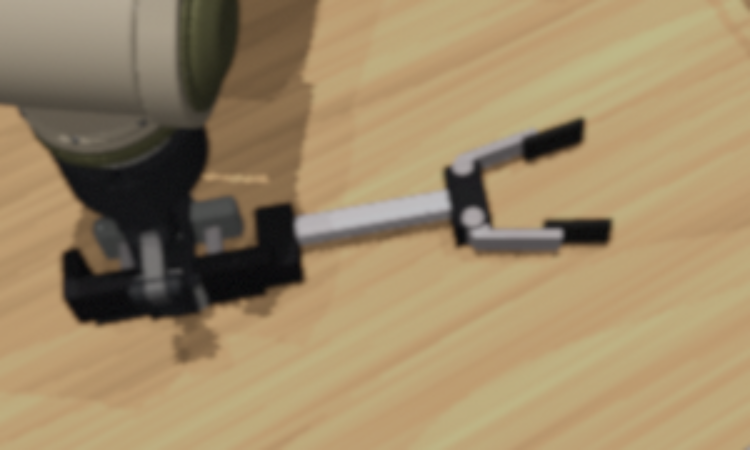

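View pics/w2.png

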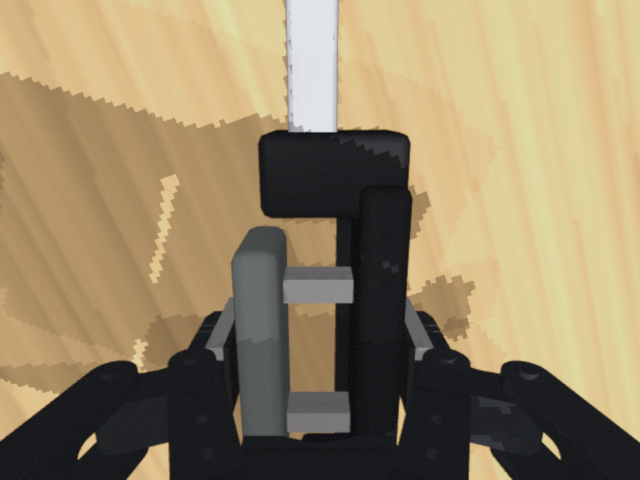

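The reacher is held with about a 4 mm squeeze (grip width 0.591, or 50 mm), parallel to the fingers. I'm sliding and turning it to in front of the stand.

```bash
python3 -m crank '{"dp":[[0,0.4,0.1],[-0.2,0.9,0],[-0.3,1.3,0],[-0.4,1.6,0],[-0.5,1.7,0],[-0.5,1.7,0],[-0.4,1.6,0],[-0.3,1.5,0],[-0.2,1.1,0],[-0.2,0.7,0]],"delta_rot":[[0,0,0.5],[0,0,1.2],[0,0,1.8],[0,0,2.1],[0,0,2.3],[0,0,2.3],[0,0,2.1],[0,0,1.8],[0,0,1.3],[0,0,0.8]],"claw":[105,105,105,105,105,105,105,105,105,105]}' 20
python3 -m crank '{"dp":[[0,0,0]],"delta_rot":[[0,0,0]],"claw":[105]}' 20
cat > jaw.py <<'E'
from h import *
import sys
f=sys.argv[1]
T=toolT(); print('tcp',np.round(T[:3,3],1),'head',round(np.degrees(np.arctan2(T[1,0],T[0,0])),2))
out=[]
for n in ['scene','side']:
    p,d=save(n,f+n)
    P=pts(n,np.ones((480,640),bool),d); np.save(f'pics/{f}{n}P.npy',P)
    L=(P-T[:3,3])@T[:3,:3]; x=L[:,0];y=-L[:,1];z=P[:,2]
    b=(z>12)&(z<50)&(abs(y)<60)
    s=b&(x>85)&(x<150)&(abs(y)<14)&(z>12)
    print(n,'shaft',s.sum(),np.round(np.median(y[s]),1),np.round(np.polyfit(x[s],y[s],1),3))
    j=[]
    for sg in (1,-1):
        m=b&(x>222)&(x<258)&(y*sg>12)&(y*sg<55)&(z<40)
        if m.sum()>5: j.append(np.round(np.polyfit(x[m]-240,y[m],1),2)); print(' pad',sg,m.sum(),j[-1],'xmax',np.round(np.percentile(x[m],98)))
    hd=b&(x>150)&(x<215)&(z>28); print(' head x',np.round(np.percentile(x[hd],[3,97])),'y',np.round(np.percentile(y[hd],[3,97])))
    print(' pin',[(np.round(r['centre']),round(r['p'],2),ray(n,*r['centre'],18)) for r in pinpoint(n,'jaws')])
print(sense()['time_s'],sense()['force'],sense()['grip_width'])
E
python3 jaw.py a3
```

```text
time_s: 4.85
eef_pos: [473.4, -90.3, 4.7]
ee_rot: [0.001, 0.724, 0.689, 0.0]
force: [1.6, -5.0, 4.2]
grip_width: 0.592
time_s: 4.95
eef_pos: [473.1, -89.7, 4.7]
ee_rot: [-0.0, 0.724, 0.689, 0.0]
force: [2.6, 4.6, 7.8]
grip_width: 0.59
tcp [473.1 -89.7   4.7] head 87.15
scene shaft 413 -2.3 [-0.    -1.012]
 pad 1 114 [ 0.2  34.39] xmax 250.0
 pad -1 137 [ -0.17 -34.34] xmax 249.0
 head x [159. 211.] y [-25.  27.]
 pin [(array([369., 214.]), 0.96, array([489.3, 144.7,  18. ]))]
side shaft 251 -3.2 [-0.    -1.348]
 pad 1 139 [ 0.17 33.83] xmax 253.0
 pad -1 132 [ -0.15 -33.89] xmax 253.0
 head x [160. 212.] y [-31.  29.]
 pin [(array([369., 262.]), 0.68, array([475.4, 146.5,  18. ]))]
5.15 [0.32118335 4.96034217 8.32059763] 0.589180160191028
```

Run:
```python
import cv2,numpy as np
a=cv2.imread('pics/a3scene.png')[100:400,150:570]; b=cv2.imread('pics/a3side.png')[130:430,200:520]
cv2.imwrite('pics/a3.png',cv2.resize(np.hstack([a,b]),(790,320)))
```

```text
(no output)
```

View pics/a3.png

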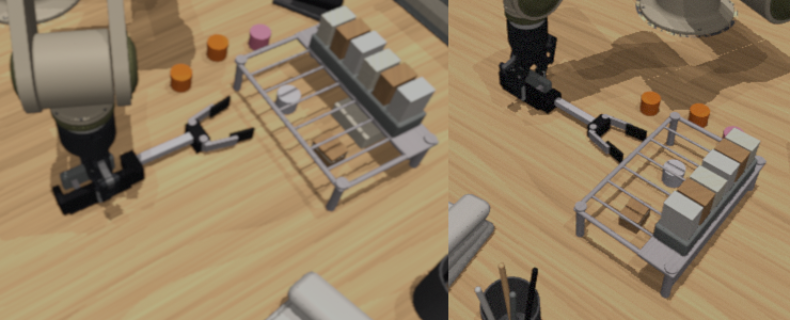

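The jaws are centred on the tool axis (pads ±34 mm, 68 mm apart as specified). The tin lies 337 mm ahead and about 3 mm towards -y. I'm going in with the trigger held at 4 mm.

```bash
python3 -m crank '{"dp":[[0.2,0.4,0],[0.2,0.9,0],[0.05,1.2,0],[0.05,1.2,0],[0.05,1.0,0],[0.05,0.6,0],[0,0,0]],"delta_rot":[[0,0,0],[0,0,0],[0,0,0],[0,0,0],[0,0,0],[0,0,0],[0,0,0]],"claw":[105,105,105,105,105,105,105]}' 20
python3 jaw.py a4
python3 - <<'E'
import cv2,numpy as np
a=cv2.imread('pics/a4scene.png')[120:280,290:500]; b=cv2.imread('pics/a4side.png')[220:380,310:500]
cv2.imwrite('pics/a4.png',cv2.resize(np.hstack([a,b]),(800,320),interpolation=cv2.INTER_CUBIC))
E
```

```text
time_s: 5.85
eef_pos: [479.1, -36.6, 4.5]
ee_rot: [-0.0, 0.725, 0.689, 0.0]
force: [1.4, 3.5, 5.4]
grip_width: 0.588
tcp [479.1 -36.6   4.5] head 87.11
scene shaft 396 -2.3 [ 1.000e-03 -1.063e+00]
 pad 1 83 [ 0.12 33.92] xmax 247.0
 pad -1 105 [ -0.21 -34.72] xmax 246.0
 head x [158. 212.] y [-27.  26.]
 pin [(array([394., 203.]), 0.85, array([490.2, 194.8,  18. ]))]
side shaft 277 -3.2 [-0.004 -0.783]
 pad 1 111 [ 0.18 33.45] xmax 253.0
 pad -1 138 [ -0.14 -34.04] xmax 253.0
 head x [160. 194.] y [-26.  28.]
 pin [(array([392., 278.]), 0.9, array([483.7, 203. ,  18. ]))]
6.05 [1.13712973 4.57326871 6.1003317 ] 0.5948885280411411
```

View pics/a4.png

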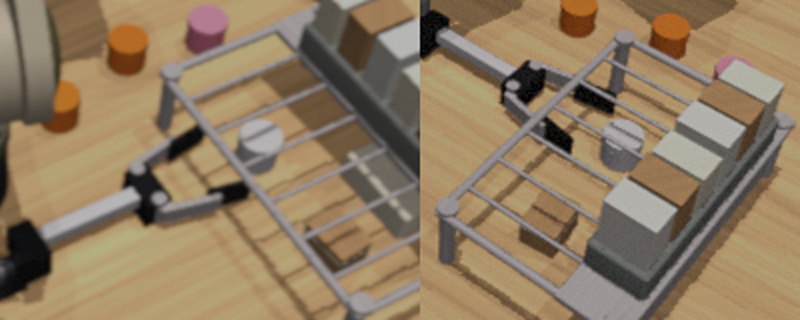

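```bash
python3 -m crank '{"dp":[[0.03,0.5,0],[0.05,0.9,0],[0.05,1.1,0],[0.05,1.0,0],[0.05,0.7,0],[0.03,0.4,0],[0,0,0]],"delta_rot":[[0,0,0],[0,0,0],[0,0,0],[0,0,0],[0,0,0],[0,0,0],[0,0,0]],"claw":[105,105,105,105,105,105,105]}' 20
python3 jaw.py a5
python3 - <<'E'
import cv2,numpy as np
a=cv2.imread('pics/a5scene.png')[120:280,290:500]; b=cv2.imread('pics/a5side.png')[220:380,310:500]
cv2.imwrite('pics/a5.png',cv2.resize(np.hstack([a,b]),(800,320),interpolation=cv2.INTER_CUBIC))
from h import *
for n,(v0,v1,u0,u1) in dict(scene=(178,206,408,432),side=(280,306,398,424)).items():
    d=np.load(f'pics/a5{n}.npy');k=np.zeros((480,640),bool);k[v0:v1,u0:u1]=1
    P=pts(n,k,d);q=P[(P[:,2]>27.5)&(P[:,2]<37)];print(n,np.round(np.percentile(q,[5,50,95],axis=0)))
E
```

```text
time_s: 6.75
eef_pos: [481.5, 9.1, 4.4]
ee_rot: [-0.0, 0.725, 0.689, 0.0]
force: [0.5, 2.0, 6.7]
grip_width: 0.593
tcp [481.5   9.1   4.4] head 87.1
scene shaft 379 -2.2 [ 0.005 -1.406]
 pad 1 117 [ 0.16 28.26] xmax 250.0
 pad -1 186 [ -0.29 -28.35] xmax 249.0
 head x [158. 213.] y [-25.  29.]
 pin [(array([416., 192.]), 0.75, array([490.6, 240.7,  18. ]))]
side shaft 288 -3.0 [-0.    -1.283]
 pad 1 138 [ 0.12 29.22] xmax 253.0
 pad -1 254 [  0.07 -26.35] xmax 253.0
 head x [157. 213.] y [-32.  28.]
 pin [(array([410., 288.]), 0.94, array([484.4, 243.2,  18. ]))]
6.95 [1.04226039 1.73683238 6.00299899] 0.5871866037965424
scene [[479. 227.  28.]
 [495. 242.  30.]
 [523. 260.  32.]]
side [[479. 233.  29.]
 [495. 249.  32.]
 [529. 264.  34.]]
```

View pics/a5.png

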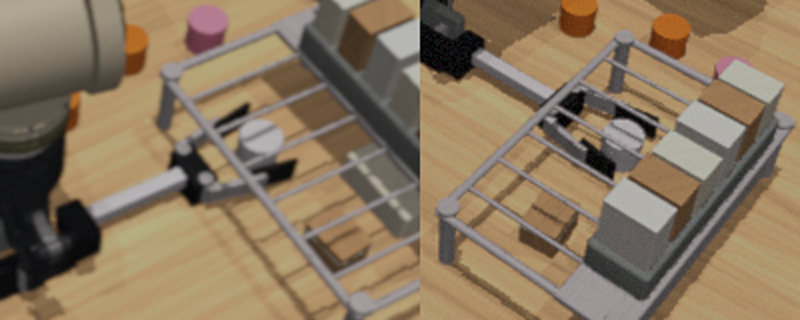

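The jaws stand around the tin, one pad on each side. Closing now with 35 N, shifting the tool slightly so the reacher stays centred.

```bash
python3 -m crank '{"dp":[[0.05,0,0],[0.1,0,0],[0.1,0,0],[0.1,0,0],[0,0,0],[0,0,0],[0,0,0],[0,0,0]],"delta_rot":[[0,0,0],[0,0,0],[0,0,0],[0,0,0],[0,0,0],[0,0,0],[0,0,0],[0,0,0]],"claw":[110,116,122,128,140,180,255,255]}' 35
python3 jaw.py a6
python3 - <<'E'
import cv2,numpy as np
a=cv2.imread('pics/a6scene.png')[120:280,290:500]; b=cv2.imread('pics/a6side.png')[220:380,310:500]
cv2.imwrite('pics/a6.png',cv2.resize(np.hstack([a,b]),(800,320),interpolation=cv2.INTER_CUBIC))
E
```

```text
time_s: 7.75
eef_pos: [486.2, 8.8, 5.3]
ee_rot: [0.001, 0.725, 0.689, 0.001]
force: [2.3, 1.7, 13.3]
grip_width: 0.469
tcp [486.2   8.8   5.3] head 87.05
scene shaft 373 2.7 [3.000e-03 3.757e+00]
 pad 1 119 [-0.12 18.85] xmax 253.0
 pad -1 82 [  0.04 -17.5 ] xmax 252.0
 head x [158. 180.] y [-16.  29.]
 pin [(array([417., 195.]), 0.83, array([496.9, 239.2,  18. ]))]
side shaft 294 2.0 [0.007 2.602]
 pad 1 155 [2.000e-02 2.233e+01] xmax 256.0
 pad -1 181 [  0.07 -17.2 ] xmax 255.0
 head x [157. 207.] y [-22.  32.]
 pin [(array([412., 289.]), 0.59, array([484.8, 247. ,  18. ]))]
7.95 [ 1.9736799   2.12037119 14.0185004 ] 0.4689974471741354
```

View pics/a6.png

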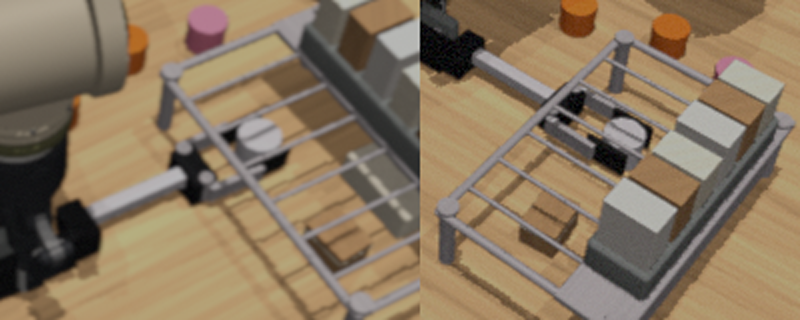

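Gripped: the opening is 40 mm and the pads sit on both sides of the tin. Drawing it straight out.

```bash
python3 -m crank '{"dp":[[0,-0.3,0.1],[-0.03,-0.6,0],[-0.05,-1,0],[-0.06,-1.2,0],[-0.06,-1.2,0],[-0.06,-1.2,0],[-0.06,-1.2,0],[-0.06,-1.2,0],[-0.05,-0.8,0],[-0.02,-0.4,0]],"delta_rot":[[0,0,0],[0,0,0],[0,0,0],[0,0,0],[0,0,0],[0,0,0],[0,0,0],[0,0,0],[0,0,0],[0,0,0]],"claw":[255,255,255,255,255,255,255,255,255,255]}' 35
python3 jaw.py a7
python3 - <<'E'
import cv2,numpy as np
a=cv2.imread('pics/a7scene.png')[120:280,290:500]; b=cv2.imread('pics/a7side.png')[200:360,290:480]
cv2.imwrite('pics/a7.png',cv2.resize(np.hstack([a,b]),(800,320),interpolation=cv2.INTER_CUBIC))
E
```

```text
time_s: 8.95
eef_pos: [480.4, -82.4, 5.4]
ee_rot: [-0.001, 0.725, 0.688, 0.0]
force: [1.2, 7.9, 9.0]
grip_width: 0.47
tcp [480.4 -82.4   5.4] head 87.0
scene shaft 409 2.5 [-1.000e-03  3.821e+00]
 pad 1 162 [-0.1 21.2] xmax 252.0
 pad -1 125 [  0.02 -16.85] xmax 252.0
 head x [159. 212.] y [-16.  28.]
 pin [(array([370., 213.]), 0.84, array([487.5, 147.4,  18. ]))]
side shaft 254 1.8 [0.    3.411]
 pad 1 109 [-0.05 21.7 ] xmax 253.0
 pad -1 135 [  0.12 -17.01] xmax 253.0
 head x [158. 206.] y [-20.  30.]
 pin [(array([368., 265.]), 0.73, array([482.6, 150.3,  18. ])), (array([405., 324.]), 0.47, array([560.5, 277.5,  18. ]))]
9.15 [-1.27500356  0.20112392  7.58905559] 0.47061562961968173
```

View pics/a7.png

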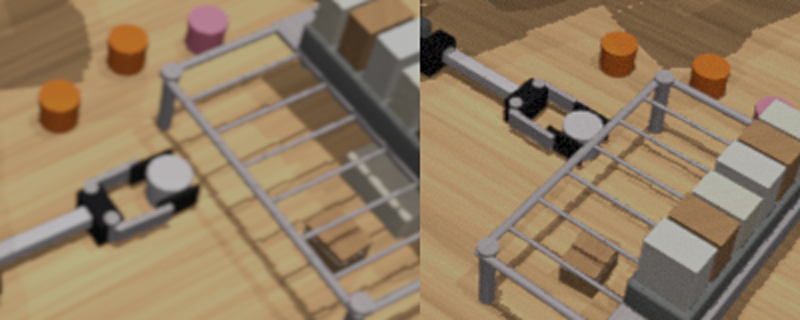

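The tin is held in the jaws and is just out of the front. Continuing about 110 mm further.

```bash
python3 -m crank '{"dp":[[0,-0.4,0],[-0.03,-0.8,0],[-0.06,-1.2,0],[-0.07,-1.5,0],[-0.07,-1.5,0],[-0.07,-1.5,0],[-0.07,-1.5,0],[-0.06,-1.2,0],[-0.05,-0.9,0],[-0.02,-0.4,0]],"delta_rot":[[0,0,0],[0,0,0],[0,0,0],[0,0,0],[0,0,0],[0,0,0],[0,0,0],[0,0,0],[0,0,0],[0,0,0]],"claw":[255,255,255,255,255,255,255,255,255,255]}' 35
python3 jaw.py a8
python3 - <<'E'
import cv2,numpy as np
a=cv2.imread('pics/a8scene.png')[120:380,150:500]; b=cv2.imread('pics/a8side.png')[130:390,170:480]
cv2.imwrite('pics/a8.png',cv2.resize(np.hstack([a,b]),(800,320),interpolation=cv2.INTER_CUBIC))
E
```

```text
time_s: 10.15
eef_pos: [475.6, -191.2, 5.4]
ee_rot: [-0.001, 0.725, 0.688, 0.0]
force: [0.1, 9.4, 10.7]
grip_width: 0.473
tcp [ 475.6 -191.2    5.4] head 87.0
scene shaft 446 2.3 [0.004 3.12 ]
 pad 1 173 [-0.05 21.31] xmax 252.0
 pad -1 146 [  0.02 -16.94] xmax 252.0
 head x [159. 211.] y [-17.  28.]
 pin [(array([319., 238.]), 0.89, array([487.4,  46.2,  18. ]))]
side shaft 226 1.4 [0.    3.327]
 pad 1 122 [ 0.1 21.9] xmax 255.0
 pad -1 140 [  0.06 -17.58] xmax 255.0
 head x [160. 207.] y [-20.  30.]
 pin [(array([327., 238.]), 0.93, array([471.7,  42.3,  18. ]))]
10.35 [-1.87701669  1.02527868  8.10168561] 0.4700281145494026
```

View pics/a8.png

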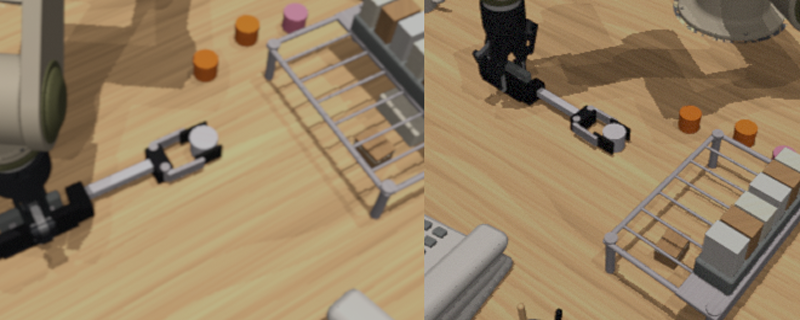

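The tin is out, about 120 mm clear of the front edge. Releasing slowly, then rising.

```bash
python3 -m crank '{"dp":[[0,0,0],[-0.1,0,0],[-0.1,0,0],[-0.1,0,0],[-0.1,0,0],[0,0,0],[0,0,0],[0,0,0],[0,0,0],[0,0,0]],"delta_rot":[[0,0,0],[0,0,0],[0,0,0],[0,0,0],[0,0,0],[0,0,0],[0,0,0],[0,0,0],[0,0,0],[0,0,0]],"claw":[134,128,120,112,104,96,80,40,0,0]}' 20
python3 -m crank '{"dp":[[0,0,0],[0,0,0],[0,0,1],[0,0,1.5],[0,0,3],[0,0,4],[0,0,4],[0,0,3],[0,0,1],[0,0,0]],"delta_rot":[[0,0,0],[0,0,0],[0,0,0],[0,0,0],[0,0,0],[0,0,0],[0,0,0],[0,0,0],[0,0,0],[0,0,0]],"claw":[0,0,0,0,0,0,0,0,0,0]}' 20
python3 jaw.py a9
python3 - <<'E'
import cv2,numpy as np
a=cv2.imread('pics/a9scene.png')[120:380,130:500]; b=cv2.imread('pics/a9side.png')[130:390,170:480]
cv2.imwrite('pics/a9.png',cv2.resize(np.hstack([a,b]),(800,306),interpolation=cv2.INTER_CUBIC))
from h import *
for n in ['scene','side']:
    d=np.load(f'pics/a9{n}.npy');P=pts(n,np.ones((480,640),bool),d)
    m=(P[:,2]>28)&(P[:,2]<36)&(abs(P[:,0]-487)<22)&(P[:,1]>25)&(P[:,1]<75); print(n,'tin',np.round(np.percentile(P[m],[5,50,95],axis=0)))
    m=(P[:,2]>27)&(P[:,2]<34)&(abs(P[:,0]-607)<35)&(abs(P[:,1]-235)<35); print(n,'box',np.round(np.percentile(P[m],[5,50,95],axis=0)))
    d=np.load(f'pics/{n}1.npy');P=pts(n,np.ones((480,640),bool),d)
    m=(P[:,2]>27)&(P[:,2]<34)&(abs(P[:,0]-607)<35)&(abs(P[:,1]-235)<35); print(n,'box before',np.round(np.percentile(P[m],[5,50,95],axis=0)))
E
```

```text
time_s: 11.35
eef_pos: [472.1, -192.4, 5.4]
ee_rot: [0.0, 0.725, 0.688, 0.0]
force: [-0.4, 0.1, -0.6]
grip_width: 0.999
time_s: 12.35
eef_pos: [472.3, -192.6, 181.4]
ee_rot: [0.001, 0.725, 0.688, 0.0]
force: [-0.2, -0.5, 0.2]
grip_width: 1.001
tcp [ 472.3 -192.6  181.4] head 86.99
scene shaft 455 -3.3 [ 0.006 -2.814]
 pad 1 184 [-0.12 28.57] xmax 251.0
 pad -1 221 [  0.12 -29.82] xmax 248.0
 head x [159. 211.] y [-27.  23.]
 pin [(array([316., 241.]), 0.56, array([489.9,  39.5,  18. ]))]
side shaft 222 -4.4 [-2.000e-03 -2.226e+00]
 pad 1 150 [-0.06 31.13] xmax 255.0
 pad -1 157 [  0.23 -30.37] xmax 252.0
 head x [160. 212.] y [-33.  32.]
 pin [(array([325., 240.]), 0.69, array([480.3,  43.7,  18. ]))]
12.55 [ 0.08083003 -1.06082363 -0.15222781] 0.9973482863371977
scene tin [[468.  30.  29.]
 [483.  45.  30.]
 [498.  60.  33.]]
scene box [[585. 224.  27.]
 [608. 240.  29.]
 [626. 255.  30.]]
scene box before [[586. 224.  27.]
 [608. 240.  29.]
 [626. 255.  31.]]
side tin [[469.  33.  29.]
 [485.  49.  32.]
 [499.  64.  34.]]
side box [[591. 227.  28.]
 [609. 244.  30.]
 [625. 258.  32.]]
side box before [[590. 227.  28.]
 [608. 244.  30.]
 [625. 259.  33.]]
```

View pics/a9.png

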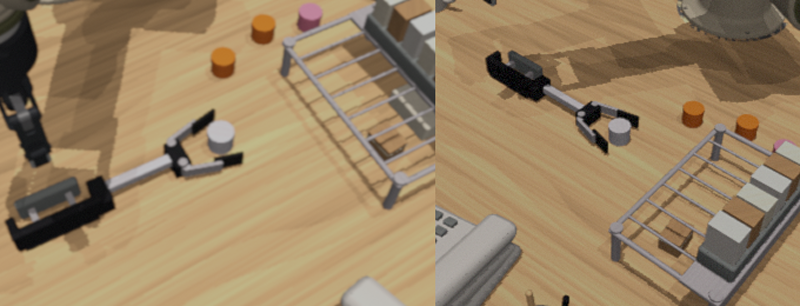

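The tin stands upright on bare desk at about (484, 47), the reacher lies free with its jaws open, the box hasn't moved, and the robot is clear. Handing in.

```bash
python3 -c "
from rig import *
print(finish_job())"
```

```text
the job is handed in; nothing more can be done
None
```

The tin is out on the bare desk, standing upright at about (484, 47) mm, roughly 120 mm clear of the stand's front edge. I handed the job in at about 12.6 s of the 42 s allowed.

I picked up the reacher by its grip and slid it under the stand with about a 4 mm squeeze. The jaws closed on the tin at 35 N, and I drew it about 200 mm straight out. After letting go, I raised the arm clear at 181 mm.

- **Final pictures:** the reacher lies free with its jaws open, and the tin was never touched by the fingers.
- **Staple box:** it measured the same before and after, to within 1 mm.
- **Forces:** every wrist reading I took stayed below about 15 N. The highest was about 14 N upward while the jaws closed.
- **Disagreements:** the wrist and scene cameras differed by about 4 mm on where the grip's centre was, and the network's jaw point differed by up to 15 mm between the two fixed cameras. I used the depth measurements instead. One early script stopped on a camera-model error before any move, and I reran it.

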